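# Press the bed tray's reading panel level and bolt it down

### The arm

A 6-joint arm with a two-finger parallel gripper is mounted at the origin on the work surface. World frame = base frame: x ahead of the robot, y to its left, z up, the work surface at z = 0. Lengths are in m, angles in rad, forces in N, time in s.
With the tool pointing down it reaches from about 0.225 to 0.725 m from the base axis. Payload 3.1 kg.
Tool frame: the origin (TCP) lies midway between the tips of the shut fingers; the grasp point (between the pads) lies 19 mm behind it; z points along the fingers, x is the direction in which the jaws open and shut, and the axes are right-handed (so a half turn about z gives the same grasp; the last joint's range is limited). The gripper opens to 85 mm and grips with 20 to 120 N. Pads are 22 mm wide; open, the fingers measure 114 mm over their backs; the gripper's body (76 mm by 85 mm) begins 54 mm behind the grasp point. The pads swing forward as they close: fully open they stand 13 mm farther back than shut.
Start: joints at [-1.267, 0.048, 0.099, 1.622, 0, 1.443], TCP at [0.22, -0.477, 0.231] pointing down, gripper open.
Joint ranges: [-2.91, 2.91], [-0.99, 1.94], [-1.21, 1.42], [-2.12, 2.29], [-1.49, 1.47], [-3.14, 3.14]. Speed limits (rad/s): [2.79, 2.79, 3.14, 3.14, 3.14, 3.14].

### API

Orientations are given as a unit quaternion [w, x, y, z].
In Python, from cell import ctrl, imaging, ticket gives the robot as it stands. The module is installed in compiled form; this text tells all that it offers.
- The arm moves only by the tool jog_arm, never from a script. Its argument "motion" is text: rows parted by semicolons, each of 7 numbers parted by spaces: the opening, from -1 (shut) to 1 (fully open), then the shift along the tool's x, y, z in m, then the turn, a rotation vector about the tool's x, y, z in rad. A call has 1 to 20 rows; each row is the pose to reach, as a shift and turn from the pose commanded when the call began, along the tool's axes at that moment; what a row does not reach only later rows make up. A row lasts 1/10 s, in which the tool goes at most 50 mm and 8.59 degrees, less where a joint would pass 70% of its speed; a pose out of reach is approached as far as the arm can. A call with a gripper value outside its range is refused whole. The fingers move at their own pace and stop on an object; "grip_force" is the grip in N (left out, the last holds). Time passes only in rows, so rows that repeat a pose let the fingers close. It gives the time, the measured TCP pose, the force and the opening at its end, in the units of the state.
- ctrl.state(): the state, without advancing time (a new reading comes with each control period).
- imaging.read_camera(name): name is "scene" or "top" or "wrist"; returns the picture (384x512x3 uint8, red, green, blue); there is no depth.
- imaging.get_calibration(name): a dict with "intrinsics" (3x3 intrinsics, pixels), "rvec" (rotation vector, rad) and "tvec" (3), from world to camera coordinates, as OpenCV has them. Camera axes: x right, y down, z forward; pixel columns grow to the right and rows downward; lengths in m; the calibration is good to about 2 mm. A picture is of the moment at which its call begins: read the wrist's pose just before it. get_calibration takes no time and is no camera call; for the wrist camera it gives the pose at the moment of the call.
- ticket.sign_off(): hands the job in, once; it reports no verdict.
The state is a dict: "t": time; "q": joint angles; "qvel": joint speeds; "tau": joint torques, N m; "position": TCP position; "tool_rot": TCP orientation; "force": force on the tool from outside, world axes, zero at the start; "torque": the same for the moment, N m; "grip_width": finger opening in m.
Only numpy, scipy, OpenCV 4.12 (cv2) and the standard library are available. Lean on these libraries where they do the work, as an engineer would, in place of code of your own. Each camera call takes 0.05 s, during which the arm holds its last target.

### The job

Get the bamboo bed tray ready for breakfast: press its spring-raised reading panel down until it lies level on its rubber stop, keep it pressed there and slide the panel's little steel bolt fully home into its keeper, so that the panel stays level when you let go. Press by feel, just firmly enough for the bolt to run in (pushing with more than 22 N in all is too much for the stop), do not ram the bolt against the keeper, and leave the jam jar, both mugs and the butter dish standing where they are.

Things in the scene. Friction and masses are not known exactly. Their poses are not given: they have to be found in the camera images.
- tray: Bamboo bed tray with folded legs, firm on the table on rubber feet: 300 mm (x) by 480 mm (y), its top 58 mm above the table. Origin: centre of its underside. Its +x points to the side with the hinges, +y to the side with the fixed shelf, z up. The opening for the panel spans x -132 to 132, y -222 to 72 mm.
- hinge (a point): Middle of the hinge axis of the tilting panel, on the tray's +x rail, 53.5 mm above the table; the axis runs along the tray's y. A spring lifts the panel about it to a tilt of about 0.30 to 0.38 rad. Pressed down 233 mm from the axis it takes steadily more force, 6 to 10 N just before level.
- panel_edge (a point): Point on the upper face of the tilting panel (258 by 290 mm, 9 mm thick), in the middle of its width and 12 mm in from its raised free edge, 246 mm from the hinge axis. Its z axis is the panel's normal, x runs along the panel to the hinge, y along the hinge. When level the face is flush with the tray's top, 58 mm above the table.
- knob (a point): Centre of the upright steel knob on the bolt's tail, 10 mm thick at its foot, 13 mm at its head; this point is 23 mm above the panel's face, its top 35 mm above. Drawn back it is at x = -105, y = 0 to 2 mm in the tray's frame; the bolt slides to +y until the knob is at y = 20 mm (fully home), with about 2.5 N of friction. The bar's tail ends 9 mm to -y of it; beyond, the panel is bare.
- strap (a point): Middle of the top of the steel strap on the panel, 17 mm above the panel's face, 10 mm long in y and 22 mm in x. The bolt's flat bar, 12 mm wide, 6 to 12 mm above the face, runs from the knob along +y under this strap; its square tip is 66 mm from the knob's centre.
- keeper (a point): Nominal centre of the keeper's mouth, 67 mm above the table: a steel bridge on the tray's divider (30 mm in x, 16 mm in y, 4 mm thick, its top 75 mm above the table) that the bolt's tip slides under. Its bracket is screwed on through slotted holes and sits up to 4 mm higher or lower than this point. If the panel is too high, the bolt's tip strikes the bridge.
- stop_top (a point): Nominal top of the rubber stop (14 by 24 mm) under the panel's corner, on the same bracket as the keeper and as much higher or lower, so the right height is felt on it, not measured. It gives 1 mm for 12 N. Pressed with about 7 N (13 to 17 N in all at the bolt's line) it lets the bolt run in under the bridge; over 16 N on the stop (22 N or more in all) is too much.
- jar_mid (a point): Centre of the small glass jar with screw-top lid, 58 mm in diameter and 75 mm tall, on the tray's fixed shelf. To be left alone.
- mug_a_mid (a point): Centre of a matte blue mug, 82 mm in diameter, 92 mm tall, with a handle. To be left alone.
- mug_b_mid (a point): Centre of the other matte blue mug, 82 mm in diameter, 92 mm tall, with a handle. To be left alone.
- butter_dish_mid (a point): Centre of the closed ceramic butter dish with hinged lid, 100 by 165 mm and 78 mm tall. To be left alone.

How it is judged:
On the way, in this order (a step that is already met when the one before it is completed fails the run):
1. the panel is pressed level (within 0.03 rad) while the bolt is still drawn back (angle between panel_edge's own z axis and vertical below 0.03 rad and y of knob in the frame of tray below 0.0075 m), for 0.1 s.
2. the bolt is slid home into the keeper, 16 mm or more of its 20 mm, with the panel level (angle between panel_edge's own z axis and vertical below 0.03 rad and y of knob in the frame of tray above 0.016 m), for 0.1 s.
At the end, for the whole second after the job is handed in: The panel lies level (within 0.03 rad) with nothing pressing on it, held by the bolt, which is home (slid 16 mm or more of its 20 mm); jar, mugs and butter dish stand within 15 mm of where they were (all of step 2 and distance of each of jar_mid, mug_a_mid, mug_b_mid, butter_dish_mid from where it was at the start of the episode below 0.015 m); the robot touches nothing.
It fails at once if the panel is pressed on its rubber stop with more than 16 N (contact force between panel_c0 and stop_c0 above 16 N).
It fails at once if the bolt is rammed against the keeper with more than 25 N (contact force between bolt_c0 and strike_c0 above 25 N).
It fails at once if the jar, a mug or the butter dish is shifted by more than 15 mm (distance of any of jar_mid, mug_a_mid, mug_b_mid, butter_dish_mid from where it was at the start of the episode above 0.015 m).
It also fails if it takes over 61 s, if anything falls off the work surface, if the arm or the gripper's body presses on something with over 40 N, if the wrist force passes 120 N, or if a joint passes its speed limit or range.

## Working session

There is one attempt and no reset: what is moved stays moved. The work goes in short steps, Python scripts to look and compute and a tool call to move; the robot and the scene stay as the last step left them, time stands still between calls to the robot, and variables do not carry over. Pictures are saved under pics/ and viewed, and the job is handed in when it is done.

Besides the shell and the picture viewer there is one more tool, called after "Emit:" by a JSON object that holds its "op" and its "data". jog_arm: Moves the arm, as the interface text tells. Its arguments: {"type":"object","properties":{"motion":{"type":"string"},"grip_force":{"type":"number"}},"required":["motion"]}

```bash
mkdir -p pics; ls
python3 - <<'E'
from cell import ctrl, imaging
import cv2
s=ctrl.state()
print(s)
for n in ["scene","top","wrist"]:
    c=imaging.get_calibration(n); print(n,c)
    im=imaging.read_camera(n); cv2.imwrite(f"pics/{n}0.png",im[:,:,::-1])
E
```

```text
pics
{'t': 0.0, 'q': array([-1.26681830e+00,  4.87488842e-02,  9.75563919e-02,  1.62200908e+00,
       -2.46791956e-05,  1.44299174e+00]), 'qvel': array([-7.81665040e-04, -6.08209055e-05,  1.89669971e-03,  3.03622342e-04,
        1.07462491e-03, -7.39823804e-04]), 'tau': array([-4.45749038e-04, -3.38782775e+01,  3.20013678e+01,  2.04012782e-02,
       -1.29424784e-04, -1.72293454e-06]), 'position': array([ 0.21949656, -0.47621947,  0.23009737]), 'tool_rot': array([-7.62816881e-04,  8.42166386e-01, -5.39216405e-01, -9.29821408e-04]), 'force': array([ 0.8786402 , -0.21961218, -0.04156823]), 'torque': array([0.02711509, 0.02163812, 0.01445167]), 'grip_width': 0.08557601575255334}
scene {'intrinsics': array([[491.66643061,   0.        , 259.98287954],
       [  0.        , 491.66643061, 193.13211653],
       [  0.        ,   0.        ,   1.        ]]), 'rvec': array([ 2.28747403,  0.88748489, -0.35060309]), 'tvec': array([-0.40706289, -0.21355387,  2.07109095])}
top {'intrinsics': array([[392.77579823,   0.        , 252.22270005],
       [  0.        , 392.77579823, 190.48782616],
       [  0.        ,   0.        ,   1.        ]]), 'rvec': array([ 2.17603562, -2.18287115,  0.09020845]), 'tvec': array([-0.02231311,  0.57170438,  1.31492055])}
wrist {'intrinsics': array([[339.55305318,   0.        , 254.44858899],
       [  0.        , 339.55305318, 194.70805692],
       [  0.        ,   0.        ,   1.        ]]), 'rvec': array([-2.41596353,  1.5461319 ,  0.24755558]), 'tvec': array([-0.52363322, -0.04093792,  0.38037744])}
```

View pics/scene0.png

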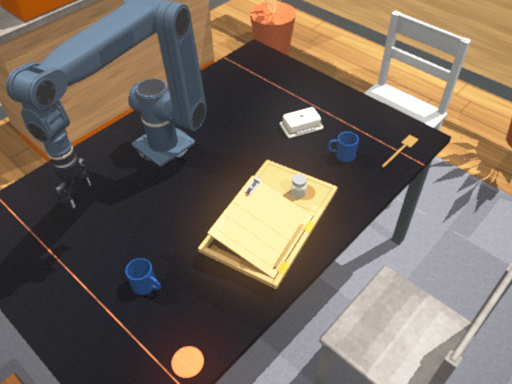

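View pics/top0.png

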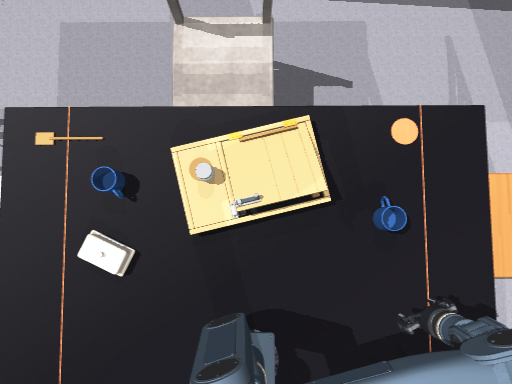

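View pics/wrist0.png

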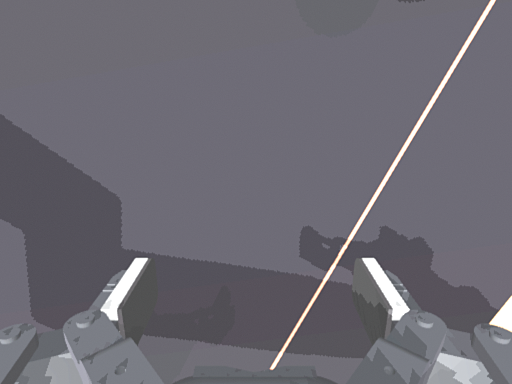

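Run:
```python
import cv2
im=cv2.imread("pics/top0.png")
cv2.imwrite("pics/top0z.png",cv2.resize(im[105:245,160:340],None,fx=4.4,fy=4.2,interpolation=cv2.INTER_CUBIC))
im=cv2.imread("pics/scene0.png")
cv2.imwrite("pics/scene0z.png",cv2.resize(im[155:290,190:350],None,fx=4.4,fy=4.4,interpolation=cv2.INTER_CUBIC))
```

```text
(no output)
```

View pics/top0z.png

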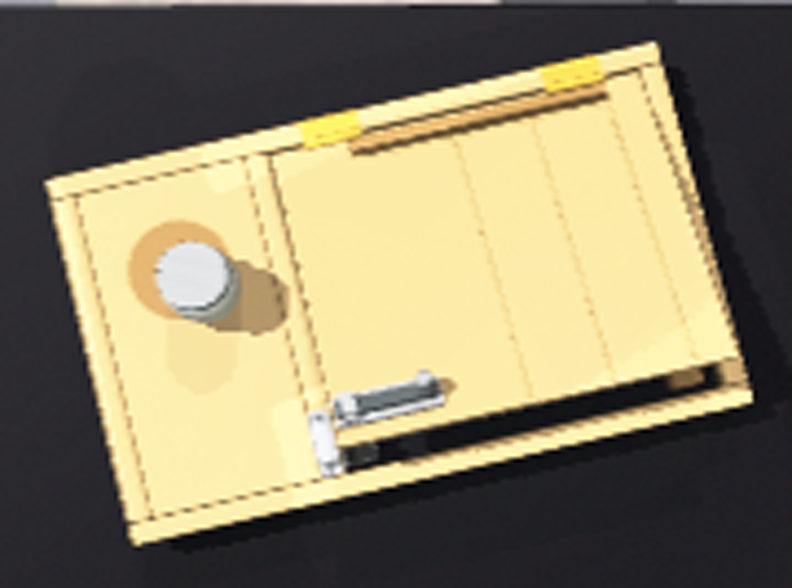

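View pics/scene0z.png

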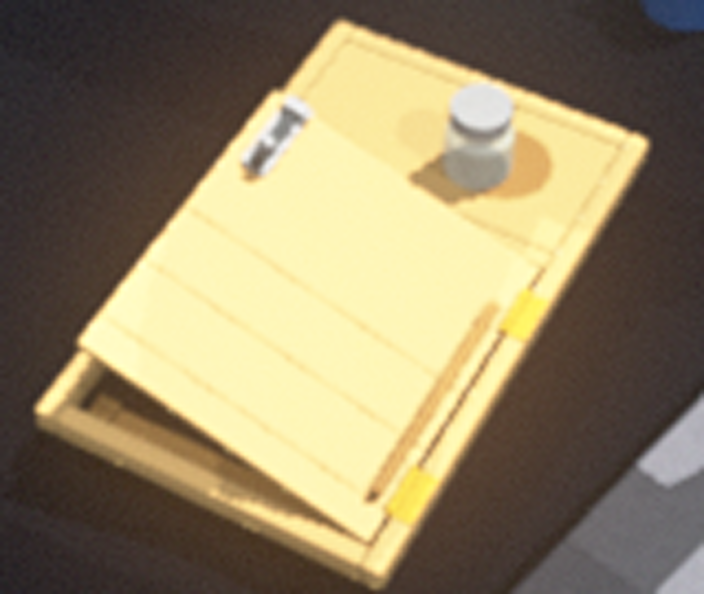

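```bash
cat > h.py <<'E'
import numpy as np, cv2
from cell import ctrl, imaging
from scipy.spatial.transform import Rotation as R
def ray(cal,uv):
    K=cal["intrinsics"];Rm,_=cv2.Rodrigues(np.array(cal["rvec"]));t=np.array(cal["tvec"])
    d=Rm.T@np.linalg.inv(K)@np.array([uv[0],uv[1],1.]);return -Rm.T@t,d
def onz(cal,uv,z):
    o,d=ray(cal,uv);return o+d*(z-o[2])/d[2]
def proj(cal,p):
    return cv2.projectPoints(np.array(p,float).reshape(-1,1,3),cal["rvec"],cal["tvec"],cal["intrinsics"],None)[0].reshape(-1,2)
E
python3 - <<'E'
from h import *
c=imaging.get_calibration("top")
im=cv2.imread("pics/top0.png")
hsv=cv2.cvtColor(im,cv2.COLOR_BGR2HSV)
m=cv2.inRange(hsv,(15,60,90),(35,255,255)); m[:100]=0;m[250:]=0;m[:,:165]=0;m[:,345:]=0
cs,_=cv2.findContours(m,cv2.RETR_EXTERNAL,cv2.CHAIN_APPROX_NONE)
k=max(cs,key=cv2.contourArea)
print(cv2.approxPolyDP(cv2.convexHull(k),6,True).reshape(-1,2))
P=np.array([onz(c,p,0.058)[:2] for p in k.reshape(-1,2)])
r=cv2.minAreaRect((P*1000).astype(np.float32));print(r, cv2.boxPoints(r))
# manual corners
z=[(48,182),(657,43),(752,395),(133,532)]
q=[(160+u/4.4,105+v/4.2) for u,v in z]
C=np.array([onz(c,p,.058) for p in q]);print(C.round(4),[np.linalg.norm(C[i]-C[(i+1)%4]).round(4) for i in range(4)], C.mean(0))
yd=C[0]-C[1]+C[3]-C[2]; print("yaw of tray y-axis", np.arctan2(-yd[0],yd[1]))
E
```

```text
[[309 115]
 [330 200]
 [190 234]
 [170 148]]
((625.1444702148438, -16.024871826171875), (300.4501647949219, 481.9969177246094), 13.41165542602539) [[ 423.11768  183.55719]
 [ 534.9148  -285.29507]
 [ 827.17126 -215.60693]
 [ 715.37415  253.24533]]
[[ 0.7113  0.2478  0.058 ]
 [ 0.8229 -0.2175  0.058 ]
 [ 0.5395 -0.2848  0.058 ]
 [ 0.4334  0.1804  0.058 ]] [np.float64(0.4785), np.float64(0.2913), np.float64(0.4771), np.float64(0.2859)] [ 0.62678698 -0.01851642  0.058     ]
yaw of tray y-axis 0.22978662339772477
```

```bash
cat >> h.py <<'E'
TC=np.array([0.626,-0.0168,0]);YAW=0.233
TR=R.from_euler('z',YAW).as_matrix()
def tray(p): return TC+TR@np.array(p,float)
def panel(x,y,h,th,xh=.129):
    r=xh-x; hz=h+.0045 # above axis when level
    return tray([xh-r*np.cos(th)+hz*np.sin(th), y, .0535+r*np.sin(th)+hz*np.cos(th)])
E
python3 - <<'E'
from h import *
ct=imaging.get_calibration("top");cs=imaging.get_calibration("scene")
ims=cv2.imread("pics/scene0.png");imt=cv2.imread("pics/top0.png")
for th in (.3,.34,.38):
    for nm,P in [("knobtop",panel(-.105,.001,.035,th)),("corner-",panel(-.129,-.219,0,th)),("corner+",panel(-.129,.069,0,th)),("tail",panel(-.105,-.008,.012,th))]:
        print(th,nm,P.round(4),proj(ct,P).round(1),proj(cs,P).round(1))
T=[tray(p) for p in [(-.15,-.24,.058),(.15,-.24,.058),(.15,.24,.058),(-.15,.24,.058)]]
print(proj(ct,T).round(1).tolist(),proj(cs,T).round(1).tolist())
for im,c,n,(x0,x1,y0,y1) in [(imt,ct,"t",(220,290,170,220)),(ims,cs,"s",(200,300,160,250))]:
    a=cv2.resize(im[y0:y1,x0:x1],None,fx=6,fy=6,interpolation=cv2.INTER_CUBIC)
    for th,col in ((.3,(0,0,255)),(.34,(0,255,0)),(.38,(255,0,0))):
      for P in (panel(-.105,.001,.035,th),panel(-.129,-.219,0,th),panel(-.129,.069,0,th)):
        u,v=proj(c,P)[0]; cv2.circle(a,(int((u-x0+.5)*6),int((v-y0+.5)*6)),4,col,1)
    cv2.imwrite(f"pics/ov_{n}.png",a)
E
```

```text
0.3 knobtop [ 0.5451 -0.035   0.1604] [[255.8 195.4]] [[250.6 185.8]]
0.3 corner- [ 0.5636 -0.2567  0.134 ] [[326.6 189.9]] [[207.9 231.9]]
0.3 corner+ [0.4971 0.0235 0.134 ] [[237.  211.5]] [[252.3 175.1]]
0.3 tail [ 0.5406 -0.0453  0.1384] [[259.1 197.4]] [[247.8 191.1]]
0.34 knobtop [ 0.5495 -0.0339  0.1688] [[255.5 193.8]] [[251.7 184.7]]
0.34 corner- [ 0.5669 -0.2559  0.1438] [[327.  188.6]] [[208.5 230.5]]
0.34 corner+ [0.5004 0.0243 0.1438] [[236.6 210.3]] [[253.  173.5]]
0.34 tail [ 0.5441 -0.0445  0.1471] [[258.8 196.1]] [[248.6 189.8]]
0.38 knobtop [ 0.5541 -0.0328  0.177 ] [[255.1 192.1]] [[252.8 183.5]]
0.38 corner- [ 0.5706 -0.255   0.1534] [[327.2 187.1]] [[209.2 229.2]]
0.38 corner+ [0.5041 0.0252 0.1534] [[236.2 209. ]] [[253.9 172. ]]
0.38 tail [ 0.5479 -0.0436  0.1556] [[258.6 194.6]] [[249.5 188.6]]
[[331.0, 200.3], [308.8, 113.9], [169.9, 146.8], [189.7, 234.4]] [[198.1, 246.0], [277.1, 283.8], [338.0, 184.7], [267.1, 157.4]]
```

View pics/ov_t.png

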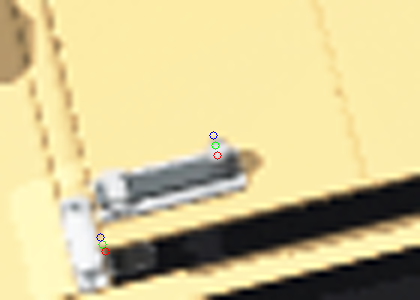

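View pics/ov_s.png

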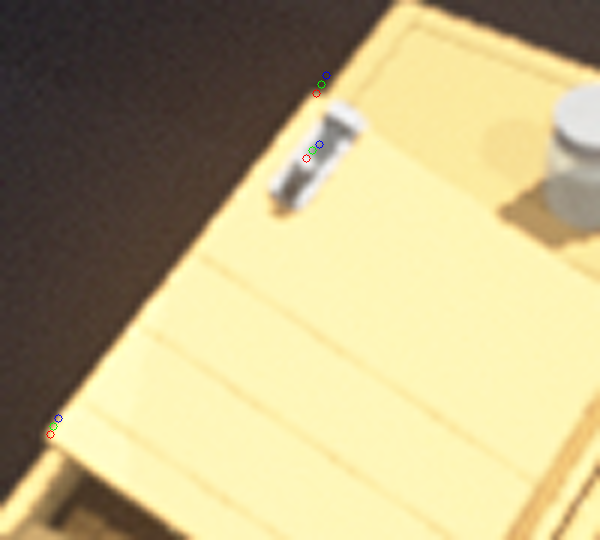

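```bash
cat >> h.py <<'E'
def rel(ptarget, xdir_yaw):
    """shift in tool axes, rotvec for tool-down with tool x at world yaw"""
    s=ctrl.state();q=s["tool_rot"];Rt=R.from_quat([q[1],q[2],q[3],q[0]])
    tgt=R.from_matrix(np.array([[np.cos(xdir_yaw),np.sin(xdir_yaw),0],[np.sin(xdir_yaw),-np.cos(xdir_yaw),0],[0,0,-1]]))
    return Rt.inv().apply(np.array(ptarget)-s["position"]).round(4),(Rt.inv()*tgt).as_rotvec().round(4)
E
python3 - <<'E'
from h import *
s=ctrl.state();q=s["tool_rot"];Rt=R.from_quat([q[1],q[2],q[3],q[0]])
c=imaging.get_calibration("wrist");Rm,_=cv2.Rodrigues(np.array(c["rvec"]))
print("cam in tool",Rt.inv().apply(-Rm.T@c["tvec"]-s["position"]),"cam z",Rt.inv().apply(Rm[2]))
p=tray([-.115,-.08,.25]);print(p,rel(p,YAW))
E
```

```text
cam in tool [-0.00021993 -0.07844622 -0.14292122] cam z [-2.86762177e-04  3.08870932e-01  9.51103919e-01]
[ 0.53257932 -0.12119146  0.25      ] (array([-0.1916, -0.4329, -0.0192]), array([-0.0015,  0.0014, -1.372 ]))
```

Emit:
{"op": "jog_arm", "data": {"motion": "-1 -0.1916 -0.4329 -0.0192 0 0 -1.372; -1 -0.1916 -0.4329 -0.0192 0 0 -1.372; -1 -0.1916 -0.4329 -0.0192 0 0 -1.372; -1 -0.1916 -0.4329 -0.0192 0 0 -1.372; -1 -0.1916 -0.4329 -0.0192 0 0 -1.372; -1 -0.1916 -0.4329 -0.0192 0 0 -1.372; -1 -0.1916 -0.4329 -0.0192 0 0 -1.372; -1 -0.1916 -0.4329 -0.0192 0 0 -1.372; -1 -0.1916 -0.4329 -0.0192 0 0 -1.372; -1 -0.1916 -0.4329 -0.0192 0 0 -1.372; -1 -0.1916 -0.4329 -0.0192 0 0 -1.372; -1 -0.1916 -0.4329 -0.0192 0 0 -1.372; -1 -0.1916 -0.4329 -0.0192 0 0 -1.372; -1 -0.1916 -0.4329 -0.0192 0 0 -1.372; -1 -0.1916 -0.4329 -0.0192 0 0 -1.372; -1 -0.1916 -0.4329 -0.0192 0 0 -1.372", "grip_force": 40}}

```text
t: 1.75
position: [0.5323, -0.1224, 0.2506]
tool_rot: [0.0, 0.993, 0.115, 0.0]
force: [-0.7, -0.4, -0.1]
grip_width: -0.0001
```

Run:
```python
from h import *
s=ctrl.state();print(s["t"],s["position"],s["force"],s["grip_width"],s["q"])
print(rel(tray([-.115,-.08,.25]),YAW))
c=imaging.get_calibration("wrist");im=imaging.read_camera("wrist")[:,:,::-1].copy()
np.savez("w1.npz",**{k:np.array(v) for k,v in c.items()})
cv2.imwrite("pics/w1.png",im)
a=cv2.resize(im,None,fx=1.5,fy=1.5)
for th,col in ((.3,(0,0,255)),(.34,(0,255,0)),(.38,(255,0,0))):
  for P in (panel(-.105,.001,.035,th),panel(-.105,.001,.012,th),panel(-.105,-.008,.012,th),panel(-.129,-.219,0,th),panel(-.129,.071,0,th)):
    u,v=proj(c,P)[0]; cv2.circle(a,(int(u*1.5),int(v*1.5)),4,col,1)
cv2.imwrite("pics/w1o.png",a)
```

```text
1.75 [ 0.53230712 -0.12239484  0.25063312] [-0.71787327 -0.42316737 -0.10725072] -0.00010714877249614504 [-3.48768448e-01  1.09467789e-01  2.02987834e-01  1.66413617e+00
 -4.75200898e-05  9.90565643e-01]
(array([ 0.0005, -0.0011,  0.0006]), array([ 0.0001, -0.0001, -0.0015]))
```

View pics/w1o.png

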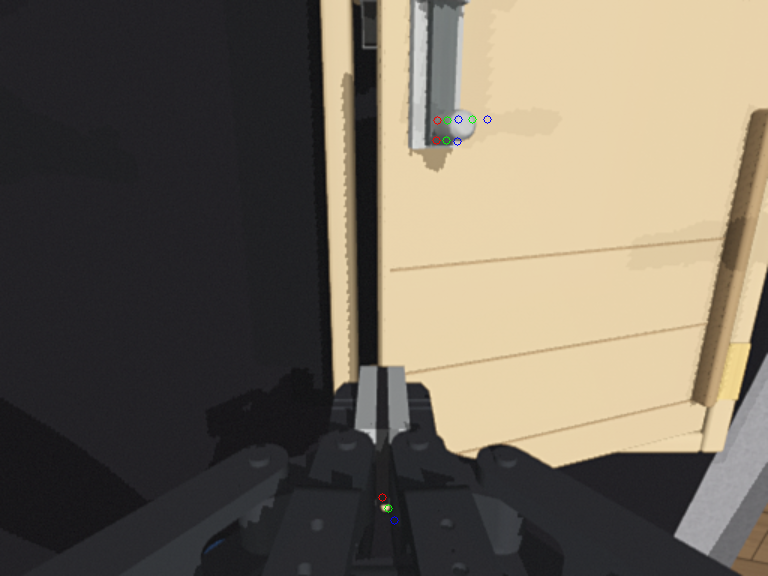

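Run:
```python
from h import *
print(rel(tray([-.105,-.028,.15]),YAW))
for i in range(3): print(ctrl.state()["force"])
```

```text
(array([ 0.0104, -0.053 ,  0.1006]), array([ 0.0001, -0.0001, -0.0012]))
[-0.37010106  0.01286205  0.77323632]
[-0.37010106  0.01286205  0.77323632]
[-0.37010106  0.01286205  0.77323632]
```

Emit:
{"op": "jog_arm", "data": {"motion": "-1 0.0105 -0.0525 0.02 0 0 0; -1 0.0105 -0.0525 0.02 0 0 0; -1 0.0105 -0.0525 0.06 0 0 0; -1 0.0105 -0.0525 0.10 0 0 0; -1 0.0105 -0.0525 0.10 0 0 0; -1 0.0105 -0.0525 0.10 0 0 0"}}

```text
t: 2.4
position: [0.5298, -0.0681, 0.1501]
tool_rot: [-0.0, 0.993, 0.116, -0.001]
force: [0.6, -0.6, 1.2]
grip_width: -0.0
```

Run:
```python
from h import *
s=ctrl.state();print(s["t"],s["position"],s["force"],TR.T@(s["position"]-TC))
c=imaging.get_calibration("wrist");im=imaging.read_camera("wrist")[:,:,::-1].copy()
cv2.imwrite("pics/w2.png",cv2.resize(im,None,fx=1.5,fy=1.5))
```

```text
2.4 [ 0.52984186 -0.06810133  0.15013744] [ 0.61362117 -0.63760587  1.16256262] [-0.10540511 -0.0277124   0.15013744]
```

View pics/w2.png

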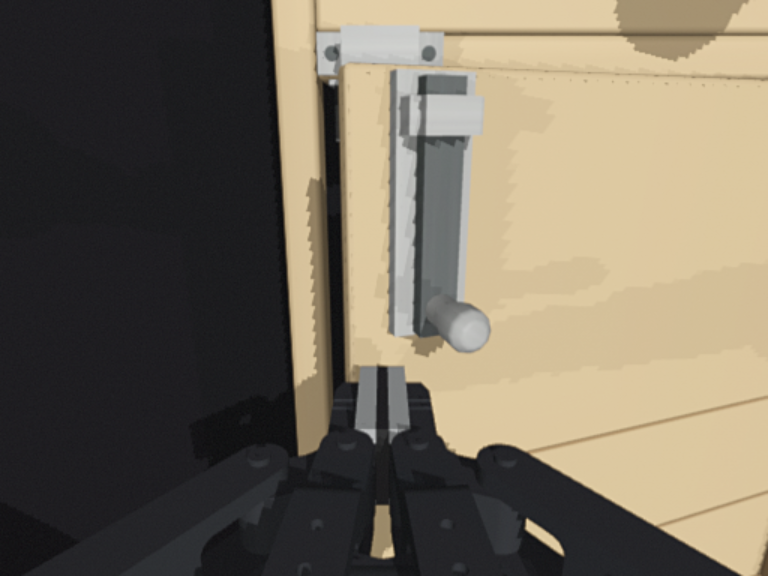

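Emit:
{"op": "jog_arm", "data": {"motion": "-1 0 0 0.01 0 0 0; -1 0 0 0.02 0 0 0; -1 0 0 0.03 0 0 0; -1 0 0 0.04 0 0 0; -1 0 0 0.05 0 0 0; -1 0 0 0.06 0 0 0; -1 0 0 0.06 0 0 0"}}

```text
t: 3.15
position: [0.53, -0.0684, 0.089]
tool_rot: [0.0, 0.993, 0.116, -0.001]
force: [-1.6, -1.4, 4.6]
grip_width: -0.0001
```

Emit:
{"op": "jog_arm", "data": {"motion": "-1 0 0 0.006 0 0 0; -1 0 0 0.012 0 0 0; -1 0 0 0.017 0 0 0; -1 0 0 0.021 0 0 0; -1 0 0 0.0235 0 0 0; -1 0 0 0.0235 0 0 0"}}

```text
t: 3.75
position: [0.5292, -0.0687, 0.0672]
tool_rot: [0.001, 0.993, 0.116, -0.002]
force: [-6.3, -1.6, 8.9]
grip_width: 0.0
```

Run:
```python
from h import *
s=ctrl.state();print(s["t"],s["position"],s["force"],s["torque"],TR.T@(s["position"]-TC))
```

```text
3.75 [ 0.52918538 -0.06874644  0.06716386] [-6.2962688  -1.58261106  8.9402851 ] [-0.46968515  1.22336582  0.00538211] [-0.10619281 -0.0281885   0.06716386]
```

Emit:
{"op": "jog_arm", "data": {"motion": "-1 -0.0005 0 0.002 0 0 0; -1 -0.001 0 0.004 0 0 0; -1 -0.001 0 0.004 0 0 0"}}

```text
t: 4.05
position: [0.5291, -0.0688, 0.0638]
tool_rot: [0.0, 0.993, 0.116, -0.001]
force: [-5.1, -1.1, 7.4]
grip_width: 0.0001
```

Emit:
{"op": "jog_arm", "data": {"motion": "-1 -0.0005 0 0.001 0 0 0; -1 -0.0005 0 0.001 0 0 0"}}

```text
t: 4.25
position: [0.5291, -0.0688, 0.0631]
tool_rot: [0.0, 0.993, 0.116, -0.0]
force: [-4.3, -1.2, 8.0]
grip_width: -0.0
```

Emit:
{"op": "jog_arm", "data": {"motion": "-1 -0.0003 0 0.001 0 0 0; -1 -0.0003 0 0.001 0 0 0"}}

```text
t: 4.45
position: [0.529, -0.0688, 0.0623]
tool_rot: [0.0, 0.993, 0.116, 0.0]
force: [-4.0, -0.7, 7.8]
grip_width: -0.0001
```

Emit:
{"op": "jog_arm", "data": {"motion": "-1 -0.0003 0 0.001 0 0 0; -1 -0.0003 0 0.001 0 0 0"}}

```text
t: 4.65
position: [0.529, -0.0688, 0.0615]
tool_rot: [0.0, 0.993, 0.116, 0.0]
force: [-3.6, -1.9, 9.5]
grip_width: 0.0
```

Emit:
{"op": "jog_arm", "data": {"motion": "-1 -0.0003 0 0.001 0 0 0; -1 -0.0003 0 0.001 0 0 0"}}

```text
t: 4.85
position: [0.529, -0.0688, 0.0612]
tool_rot: [0.0, 0.993, 0.116, 0.001]
force: [-3.4, -0.7, 11.0]
grip_width: -0.0002
```

Emit:
{"op": "jog_arm", "data": {"motion": "-1 -0.0003 0 0.0005 0 0 0; -1 -0.0003 0 0.0005 0 0 0"}}

```text
t: 5.05
position: [0.5289, -0.0688, 0.061]
tool_rot: [0.0, 0.993, 0.116, 0.001]
force: [-3.3, -0.7, 12.1]
grip_width: 0.0003
```

Emit:
{"op": "jog_arm", "data": {"motion": "-1 0 0 0.0007 0 0 0; -1 0 0 0.0007 0 0 0"}}

```text
t: 5.25
position: [0.529, -0.0688, 0.0608]
tool_rot: [0.0, 0.993, 0.116, 0.001]
force: [-5.6, 0.0, 13.8]
grip_width: -0.0001
```

Emit:
{"op": "jog_arm", "data": {"motion": "-1 0 0 0.0005 0 0 0; -1 0 0 0.0005 0 0 0"}}

```text
t: 5.45
position: [0.529, -0.0688, 0.0607]
tool_rot: [0.0, 0.993, 0.116, 0.001]
force: [-5.3, 0.1, 15.1]
grip_width: -0.0004
```

Run:
```python
from h import *
s=ctrl.state();print(s["t"],s["position"],s["force"],s["torque"],TR.T@(s["position"]-TC))
c=imaging.get_calibration("wrist");im=imaging.read_camera("wrist")[:,:,::-1].copy()
cv2.imwrite("pics/w3.png",cv2.resize(im,None,fx=1.5,fy=1.5))
print(ctrl.state()["force"])
```

```text
5.45 [ 0.52898231 -0.06883343  0.06066342] [-5.25128882  0.0919294  15.08034806] [ 0.04848613  1.29652646 -0.00985647] [-0.10641048 -0.02822625  0.06066342]
[-5.414305    0.62368134 14.80620453]
```

View pics/w3.png

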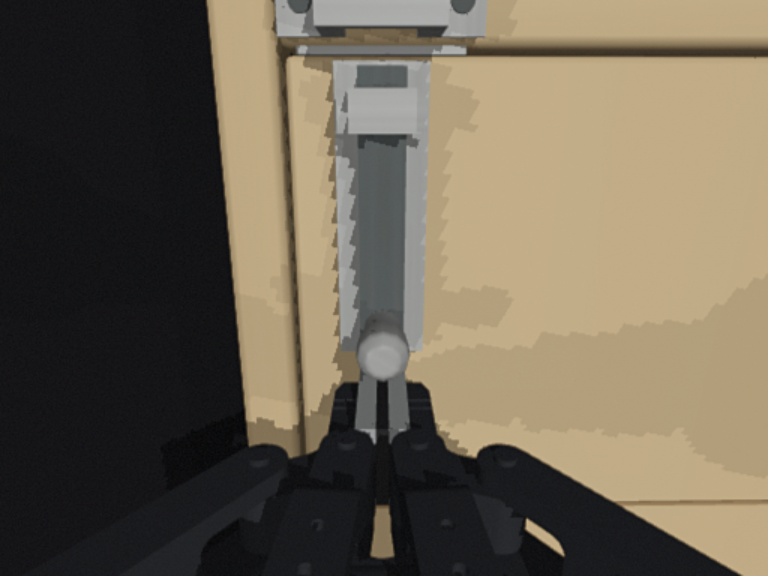

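Emit:
{"op": "jog_arm", "data": {"motion": "-1 0 -0.001 0 0 0 0; -1 0 -0.002 0 0 0 0; -1 0 -0.003 0 0 0 0; -1 0 -0.003 0 0 0 0"}}

```text
t: 5.9
position: [0.529, -0.0687, 0.0609]
tool_rot: [0.004, 0.993, 0.116, 0.002]
force: [-4.8, -6.5, 14.2]
grip_width: 0.0001
```

Emit:
{"op": "jog_arm", "data": {"motion": "-1 0 -0.001 0 0 0 0; -1 0 -0.002 0 0.0 0 0; -1 0 -0.002 0 0 0 0"}}

```text
t: 6.2
position: [0.5291, -0.0682, 0.061]
tool_rot: [0.005, 0.993, 0.115, 0.002]
force: [-3.0, -9.1, 12.4]
grip_width: 0.0001
```

Emit:
{"op": "jog_arm", "data": {"motion": "-1 0 -0.001 0.0005 0 0 0; -1 0 -0.002 0.0008 0 0 0; -1 0 -0.002 0.0008 0 0 0"}}

```text
t: 6.5
position: [0.5294, -0.067, 0.0609]
tool_rot: [0.006, 0.993, 0.115, 0.003]
force: [-2.9, -9.2, 13.8]
grip_width: 0.0001
```

Run:
```python
from h import *
s=ctrl.state();print(s["t"],s["position"],s["force"],s["torque"],TR.T@(s["position"]-TC),TR.T@s["force"])
```

```text
6.5 [ 0.5293788  -0.06696875  0.06087501] [-2.87864428 -9.20233403 13.84778065] [-2.08726127  0.72344329  0.02997346] [-0.10559415 -0.0265035   0.06087501] [-4.92565364 -8.28899757 13.84778065]
```

Emit:
{"op": "jog_arm", "data": {"motion": "-1 0 -0.001 0.0002 0 0 0; -1 0 -0.002 0.0004 0 0 0; -1 0 -0.003 0.0004 0 0 0; -1 0 -0.003 0.0004 0 0 0"}}

```text
t: 6.9
position: [0.5297, -0.0641, 0.0609]
tool_rot: [0.006, 0.993, 0.115, 0.004]
force: [-1.3, -9.0, 13.9]
grip_width: 0.0001
```

```bash
cat > st.py <<'E'
from h import *
s=ctrl.state();print(s["t"],"tray pos",(TR.T@(s["position"]-TC)).round(5),"F tray",(TR.T@s["force"]).round(2),s["tool_rot"].round(4))
E
python3 st.py
```

```text
6.9 tray pos [-0.10458 -0.02377  0.06088] F tray [-3.31 -8.42 13.88] [0.0061 0.9933 0.1151 0.0038]
```

Emit:
{"op": "jog_arm", "data": {"motion": "-1 0 -0.001 0.0004 0 0 0; -1 0 -0.002 0.0006 0 0 0; -1 0 -0.003 0.0006 0 0 0; -1 0 -0.003 0.0006 0 0 0"}}

```text
t: 7.3
position: [0.5299, -0.0615, 0.0608]
tool_rot: [0.007, 0.993, 0.115, 0.005]
force: [-0.5, -10.6, 13.4]
grip_width: 0.0002
```

```bash
python3 st.py
```

```text
7.3 tray pos [-0.10386 -0.02133  0.06084] F tray [ -2.92 -10.18  13.43] [0.0066 0.9933 0.115  0.0046]
```

Emit:
{"op": "jog_arm", "data": {"motion": "-1 0 -0.001 0.0005 0 0 0; -1 0 -0.002 0.0007 0 0 0; -1 0 -0.003 0.0007 0 0 0; -1 0 -0.003 0.0007 0 0 0"}}

```text
t: 7.7
position: [0.5298, -0.0602, 0.0607]
tool_rot: [0.008, 0.993, 0.115, 0.005]
force: [0.0, -13.5, 15.3]
grip_width: 0.0003
```

```bash
python3 st.py
```

```text
7.7 tray pos [-0.10366 -0.02003  0.06073] F tray [ -3.11 -13.16  15.31] [0.0085 0.9934 0.1146 0.005 ]
```

Emit:
{"op": "jog_arm", "data": {"motion": "-1 0 -0.001 0 0 0 0; -1 0 -0.002 0 0 0 0; -1 0 -0.003 0 0 0 0; -1 0 -0.003 0 0 0 0"}}

```text
t: 8.1
position: [0.5294, -0.0572, 0.0608]
tool_rot: [0.008, 0.993, 0.115, 0.005]
force: [0.4, -14.3, 14.9]
grip_width: -0.0003
```

```bash
python3 st.py
```

```text
8.1 tray pos [-0.10332 -0.017    0.06077] F tray [ -2.92 -14.01  14.87] [0.0083 0.9934 0.1146 0.0054]
```

Emit:
{"op": "jog_arm", "data": {"motion": "-1 0 -0.001 0.0001 0 0 0; -1 0 -0.002 0.0003 0 0 0; -1 0 -0.003 0.0003 0 0 0; -1 0 -0.003 0.0003 0 0 0"}}

```text
t: 8.5
position: [0.529, -0.0545, 0.0607]
tool_rot: [0.009, 0.993, 0.115, 0.006]
force: [0.4, -12.5, 14.5]
grip_width: -0.0
```

```bash
python3 st.py
```

```text
8.5 tray pos [-0.10304 -0.01427  0.06073] F tray [ -2.5  -12.28  14.46] [0.0086 0.9934 0.1146 0.0057]
```

Emit:
{"op": "jog_arm", "data": {"motion": "-1 0 -0.001 0.0002 0 0 0; -1 0 -0.002 0.0005 0 0 0; -1 0 -0.003 0.0005 0 0 0; -1 0 -0.003 0.0005 0 0 0"}}

```text
t: 8.9
position: [0.5287, -0.0519, 0.0606]
tool_rot: [0.009, 0.993, 0.115, 0.006]
force: [-0.1, -14.9, 16.3]
grip_width: 0.0001
```

```bash
python3 st.py
python3 - <<'E'
from h import *
im=imaging.read_camera("wrist")[:,:,::-1].copy()
cv2.imwrite("pics/w4.png",cv2.resize(im,None,fx=1.5,fy=1.5))
E
```

```text
8.9 tray pos [-0.10275 -0.01168  0.06062] F tray [ -3.51 -14.45  16.3 ] [0.009  0.9934 0.1145 0.0061]
```

View pics/w4.png

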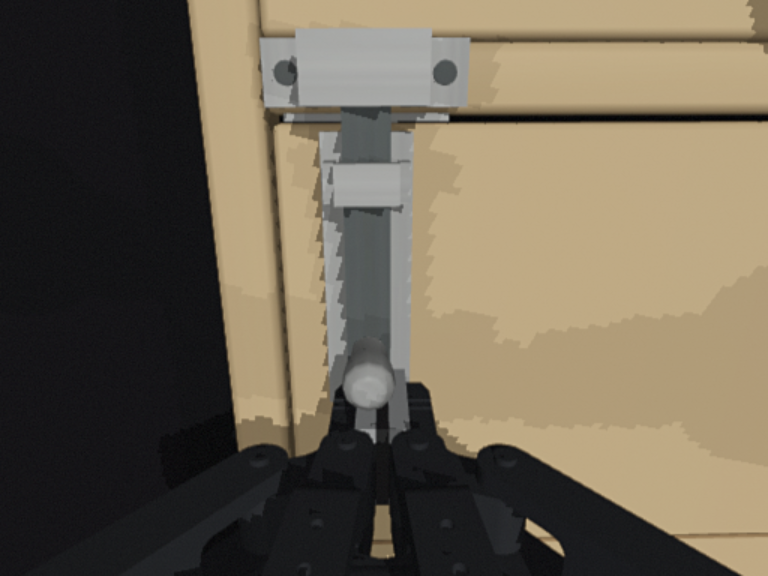

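Emit:
{"op": "jog_arm", "data": {"motion": "-1 -0.0005 -0.001 0 0 0 0; -1 -0.001 -0.002 0 0 0 0; -1 -0.001 -0.002 0 0 0 0"}}

```text
t: 9.25
position: [0.5282, -0.0498, 0.0608]
tool_rot: [0.009, 0.993, 0.115, 0.007]
force: [2.3, -13.6, 15.0]
grip_width: 0.0
```

```bash
python3 st.py
```

```text
9.25 tray pos [-0.10276 -0.00953  0.06075] F tray [ -0.87 -13.76  15.  ] [0.0086 0.9933 0.1146 0.0072]
```

Emit:
{"op": "jog_arm", "data": {"motion": "-1 -0.0005 -0.001 0.0002 0 0 0; -1 -0.001 -0.002 0.0003 0 0 0; -1 -0.001 -0.002 0.0003 0 0 0"}}

```text
t: 9.55
position: [0.5277, -0.0478, 0.0608]
tool_rot: [0.008, 0.993, 0.115, 0.008]
force: [3.5, -12.0, 14.8]
grip_width: -0.0
```

```bash
python3 st.py
```

```text
9.55 tray pos [-0.10281 -0.00743  0.06076] F tray [  0.61 -12.49  14.78] [0.0084 0.9933 0.1147 0.0082]
```

Emit:
{"op": "jog_arm", "data": {"motion": "-1 0 -0.001 0.0002 0 0 0; -1 0 -0.002 0.0003 0 0 0; -1 0 -0.003 0.0003 0 0 0; -1 0 -0.003 0.0003 0 0 0"}}

```text
t: 9.95
position: [0.5271, -0.0452, 0.0607]
tool_rot: [0.009, 0.993, 0.115, 0.008]
force: [2.9, -11.7, 15.6]
grip_width: 0.0001
```

```bash
python3 st.py
```

```text
9.95 tray pos [-0.10281 -0.00475  0.0607 ] F tray [  0.16 -12.09  15.63] [0.0088 0.9933 0.1147 0.0082]
```

Emit:
{"op": "jog_arm", "data": {"motion": "-1 0 -0.001 0 0 0 0; -1 0 -0.002 0 0 0 0; -1 0 -0.002 0 0 0 0"}}

```text
t: 10.25
position: [0.5266, -0.0431, 0.0606]
tool_rot: [0.009, 0.993, 0.115, 0.008]
force: [3.7, -13.0, 15.4]
grip_width: -0.0002
```

```bash
python3 st.py
```

```text
10.25 tray pos [-0.1028  -0.0026   0.06065] F tray [  0.6  -13.46  15.42] [0.0086 0.9933 0.1147 0.0082]
```

Emit:
{"op": "jog_arm", "data": {"motion": "-1 0 -0.001 0 0 0 0; -1 0 -0.0015 0 0 0 0; -1 0 -0.0015 0 0 0 0"}}

```text
t: 10.55
position: [0.5263, -0.042, 0.0607]
tool_rot: [0.009, 0.993, 0.115, 0.008]
force: [3.3, -13.1, 15.0]
grip_width: 0.0003
```

```bash
python3 st.py
python3 - <<'E'
from h import *
im=imaging.read_camera("wrist")[:,:,::-1].copy()
cv2.imwrite("pics/w5.png",cv2.resize(im,None,fx=1.5,fy=1.5))
E
```

```text
10.55 tray pos [-0.10279 -0.00151  0.0607 ] F tray [  0.15 -13.54  15.01] [0.0091 0.9933 0.1146 0.0082]
```

View pics/w5.png

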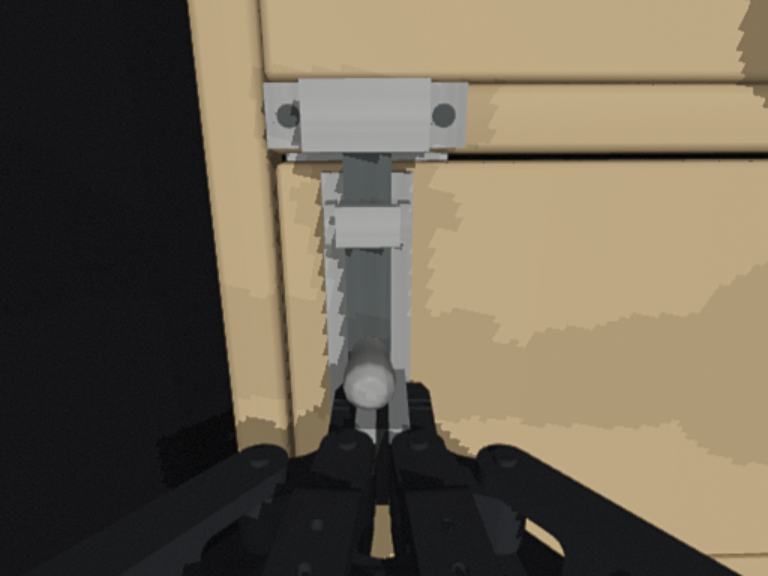

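Emit:
{"op": "jog_arm", "data": {"motion": "-1 0 -0.001 0 0 0 0; -1 0 -0.001 0 0 0 0"}}

```text
t: 10.8
position: [0.5263, -0.0418, 0.0608]
tool_rot: [0.01, 0.993, 0.114, 0.008]
force: [4.7, -15.5, 14.0]
grip_width: -0.0004
```

```bash
python3 st.py
```

```text
10.8 tray pos [-0.10276 -0.00131  0.06076] F tray [  0.95 -16.21  14.03] [0.01   0.9934 0.1144 0.0083]
```

Emit:
{"op": "jog_arm", "data": {"motion": "-1 0 0.002 0 0 0 0; -1 0 0.004 0 0 0 0; -1 0 0.006 0 0 0 0; -1 0 0.008 0 0 0 0; -1 0 0.008 0 0 0 0"}}

```text
t: 11.3
position: [0.5263, -0.0422, 0.0602]
tool_rot: [0.001, 0.993, 0.116, 0.008]
force: [1.1, 1.5, 18.8]
grip_width: 0.0001
```

```bash
python3 st.py
```

```text
11.3 tray pos [-0.10289 -0.00168  0.06023] F tray [ 1.46  1.18 18.81] [0.0014 0.9932 0.1162 0.0077]
```

Emit:
{"op": "jog_arm", "data": {"motion": "-1 0 0 -0.002 0 0 0; -1 0 0.001 -0.004 0 0 0; -1 0 0.002 -0.006 0 0 0; -1 0 0.004 -0.01 0 0 0; -1 0 0.01 -0.02 0 0 0; -1 0 0.02 -0.04 0 0 0; -1 0 0.03 -0.07 0 0 0; -1 0 0.04 -0.10 0 0 0; -1 0 0.05 -0.14 0 0 0; -1 0 0.05 -0.14 0 0 0; -1 0 0.05 -0.14 0 0 0"}}

```text
t: 12.4
position: [0.5314, -0.0908, 0.1942]
tool_rot: [0.0, 0.993, 0.116, 0.0]
force: [-0.7, 0.3, 0.2]
grip_width: -0.0001
```

```bash
python3 st.py
python3 - <<'E'
from h import *
c=imaging.get_calibration("wrist");im=imaging.read_camera("wrist")[:,:,::-1].copy()
for P in ([-.1055,.0005,.093],[-.1055,.0175,.093],[-.129,-.219,.058],[-.129,.071,.058]): print(P,proj(c,tray(P))*1.5)
cv2.imwrite("pics/w6.png",cv2.resize(im,None,fx=1.5,fy=1.5))
im=imaging.read_camera("scene")[:,:,::-1].copy()
cv2.imwrite("pics/s6.png",cv2.resize(im[100:320,110:390],None,fx=2.7,fy=2.7))
im=imaging.read_camera("top")[:,:,::-1].copy()
cv2.imwrite("pics/t6.png",im)
E
```

```text
12.4 tray pos [-0.10918 -0.05018  0.19419] F tray [-0.66  0.42  0.24] [2.000e-04 9.933e-01 1.158e-01 3.000e-04]
[-0.1055, 0.0005, 0.093] [[390.92660631 190.19279479]]
[-0.1055, 0.0175, 0.093] [[391.10096534 152.98499889]]
[-0.129, -0.219, 0.058] [[353.45320662 515.03170363]]
[-0.129, 0.071, 0.058] [[342.92108321  37.76590205]]
```

View pics/w6.png

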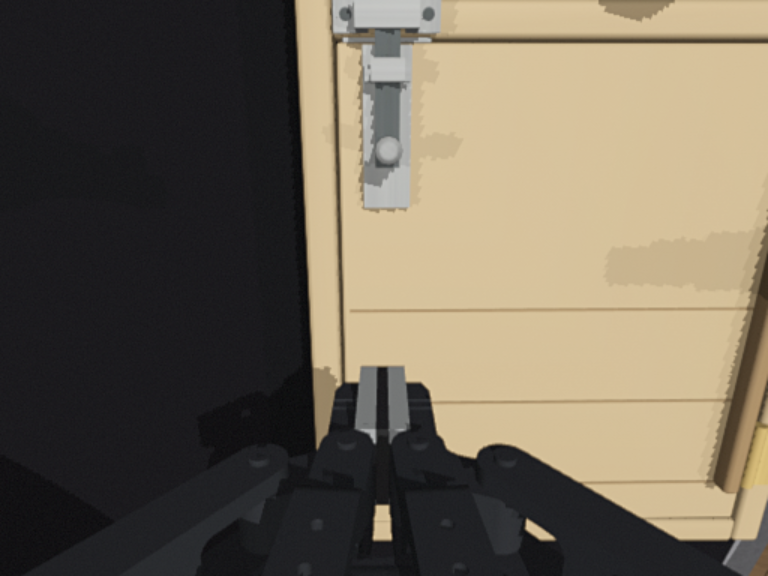

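View pics/s6.png

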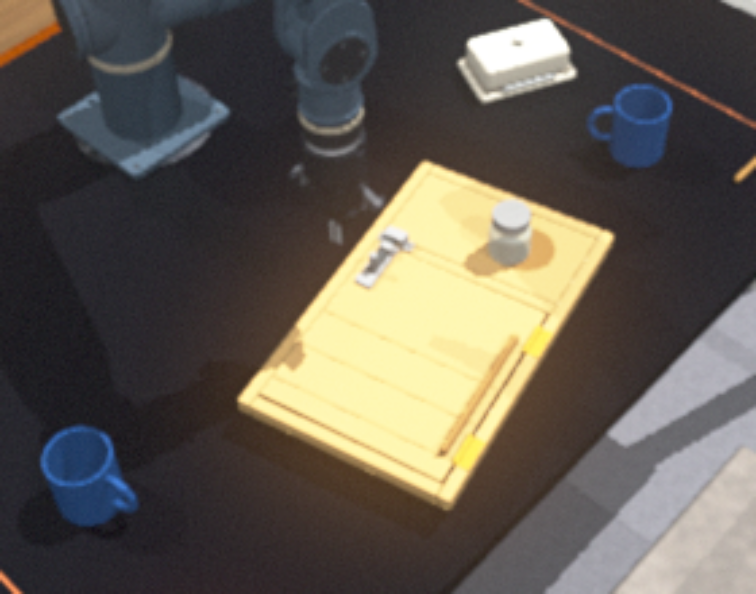

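View pics/t6.png

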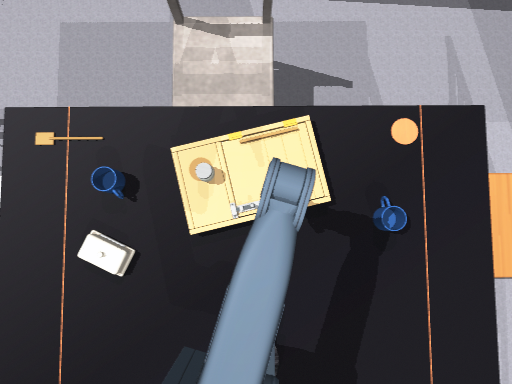

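```bash
python3 -c "
from cell import ticket;print(ticket.sign_off())"
```

```text
the job is handed in; nothing more can be done
None
```

The reading panel is level and held by its bolt, and I have handed the job in; sign-off gives no verdict. I pressed the panel down with the shut fingertips behind the bolt's tail and felt the rubber stop begin to resist with the fingertips at about 61.5 mm. I kept about 12 to 16 N on it while pushing the bolt +y until it would go no further.

- **Forces:** The highest total press I read was 18.8 N, when I eased off the sideways push before lifting; that is above the suggested 13 to 17 N but below the 22 N limit. The highest sideways force was about 16 N, mostly the fingertips rubbing on the panel, and there was no jolt at the keeper.
- **Bolt:** After lifting clear, the wrist picture shows its tip under the keeper. The knob is within about 2 mm of the fully home position.
- **Panel:** It lies flush in the tray with nothing touching it, and the reading on the tool is near zero.
- **Jar, mugs and butter dish:** They look unmoved in the top picture compared with the one at the start. I judged this by eye and did not measure it.
- **Disagreements:** The scene camera's early view was about 1 to 2 pixels off my tray estimate. The wrist camera put the knob about 2.5 mm to -y of that estimate, and I allowed for it. Nothing failed.

The whole run took about 12.5 s of the 61 s allowed.

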